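# Clip the sharpening plate into its holder

## Robot

A 7-joint arm with a two-finger parallel gripper is mounted at the origin on the work surface. World frame = base frame: x ahead of the robot, y to its left, z up, the work surface at z = 0. Lengths are in m, angles in rad, forces in N, time in s.
With the tool pointing down it reaches from about 0.4 to 0.9 m from the base axis. Payload 5.5 kg.
Tool frame: the origin (TCP) lies at the very end of the fingers, on their centre line; the grasp point (between the pads) lies 19 mm behind it; z points along the fingers, y is the direction in which the jaws open and shut (so a half turn about z gives the same grasp; the last joint's range is limited). The gripper opens to 92 mm and grips with 3 to 60 N. Pads are 19 mm wide; open, the fingers measure 130 mm over their backs; the gripper's body (75 mm by 190 mm) begins 47 mm behind the grasp point.
Start: joints at [-0.956, 0.501, -0.427, 1.55, 0.221, 1.138, -0.21], TCP at [0.224, 0.61, 0.227] pointing down, gripper open.
Joint ranges: [-2.88, 2.88], [-0.31, 2.03], [-1.54, 1.56], [0.2, 2.42], [-1.41, 4.55], [0.19, 2.02], [-2.57, 2.57]. Speed limits (rad/s): [2.57, 2.57, 3.14, 3.14, 3.14, 3.14, 3.14].

## Interface

Orientations are given as a unit quaternion [x, y, z, w].
In Python, from cell import read_state, capture, camera_info, job_done gives the robot as it stands. The module is installed in compiled form; this text tells all that it offers.
- The arm moves only by the tool drive_tool, never from a script. Its argument "moves" is one flat list of numbers, 7 for each row, row after row: the shift along the tool's x, y, z in mm, then the turn, a rotation vector about the tool's x, y, z in degrees, then the gripper's target within -1 to 1 (shut at 1, half-way at 0, fully open at -1). In form: [tx, ty, tz, wx, wy, wz, grip, tx, ty, tz, wx, wy, wz, grip, ...]. A call has 1 to 10 rows; each row is the pose to reach, as a shift and turn from the pose commanded when the call began, along the tool's axes at that moment; what a row does not reach only later rows make up. A row lasts 1/8 s, in which the tool goes at most 62.5 mm and 10.7 degrees, less where a joint would pass 70% of its speed; a pose out of reach is approached as far as the arm can. A call with a gripper value outside its range is refused whole. The fingers move at their own pace and stop on an object; "squeeze" is the grip in N (left out, the last holds). Time passes only in rows, so rows that repeat a pose let the fingers close. It gives the time, the measured TCP pose, the force and the opening at its end, in the units of the state.
- read_state(): the state, without advancing time (a new reading comes with each control period).
- capture(name): name is "scene" or "side" or "wrist"; returns (picture, depth): 400x640x3 uint8, blue, green, red; 400x640 float32, m along the optical axis (not along the pixel's ray), 0 where there is no reading.
- camera_info(name): a dict with "vfov" (degrees; the focal length in pixels is half the picture's height over the tangent of half this angle, whatever the lens; pixels are square), "cx", "cy" (the principal point, pixels), "R" (3x3) and "t" (3): a world point X has camera coordinates R X + t; the wrist camera has in their place "hand_eye" (4x4, takes a point from camera to tool coordinates, whose origin is the TCP and whose axes are the flange's). Camera axes: x right, y down, z forward; pixel columns grow to the right and rows downward; lengths in m; the calibration is good to about 2 mm. A picture is of the moment at which its call begins: read the wrist's pose just before it. camera_info takes no time and is no camera call.
- job_done(): hands the job in, once; it reports no verdict.
The state is a dict: "time": time; "q": joint angles; "dq": joint speeds; "joint_efforts": joint torques, N m; "ee_pos": TCP position; "ee_rot": TCP orientation; "contact_force": force on the tool from outside, world axes, zero at the start; "torque": the same for the moment, N m; "opening": finger opening in m.
Only numpy, scipy, OpenCV 4.12 (cv2) and the standard library are available. Lean on these libraries where they do the work, as an engineer would, in place of code of your own. Each camera call takes 0.05 s, during which the arm holds its last target. There are 200 camera calls.

## Task

Get the knife-sharpening plate ready for use: take it out of the drying rack, lay it flat on its wooden holder and push its end under the steel sprung clip until it butts against the end stop, straight and flat on the holder, then let go. Let the plate's own edge lift the clip (keep the gripper off the clip), and leave the other things on the bench and in the rack where they are.

Things in the scene. Friction and masses are not known exactly. Their poses are not given: they have to be found in the camera images.
- plate: The sharpening plate: stiff bare-metal rectangle 150 x 64 x 8 mm, 0.24 to 0.43 kg, darker dotted field on both faces; both ends and both faces alike, any may lead or be up. Origin at its centre; x along the 150 mm, y through the 8 mm, z along the 64 mm. It starts standing on a long edge in one of the three rack slots, top edge 76 mm above the bench, its neighbours 40 mm away, up to 20 mm taller.
- holder: The holder: wooden board 260 x 100 mm, 18 mm thick, fixed to the bench. Origin at the centre of its underside; x along its length towards the clip, z up. Its flat bed (z = 18 mm) has no side walls and is open from x = -130 to +58 mm, room to lay the plate down in front of the clip. With the plate fully home, the plate's centre is at x = +20, y = 0, z = 22 mm and its rear end at x = -55 mm.
- stop (a point): Foot of the end stop's face, in the middle: holder x = +95, y = 0, z = 18 mm. The stop is a steel bar across the bed, 84 mm wide and 9 mm high, under the clip; the plate's leading end butts against it. Fingertips dragged along the bed stick and jam the push: keep them, or the rear of the plate, 2 to 3 mm clear of it while pushing.
- clip: The sprung clip at the +x end of the holder: bent steel strip 46 mm wide on a hinge pin along holder y at x = +116, z = 25 mm (this origin), sprung shut, no latch. Its bite line (x = +80 mm) rests 3 mm above the bed; a plate 8 mm thick slid along the bed lifts it by 5 mm. That takes a push of 5 to 12 N; the clip then presses down with about 3.5 N. Top of the shut clip: 35 mm above the bench.
- clip_lip (a point): Middle of the clip's rolled, turned-up lip edge (holder x = +62 mm): holder z = 31 mm when the clip is shut, about 38 mm with the plate under it. The lip slopes at 25 degrees down to the bite line; the plate's top edge meets it at about holder x = +70 mm.
- rack: The drying rack: light wood, 130 x 165 mm, fixed to the bench. Origin at the centre of its underside; x along the slots, which are at y = -50, 0 and +50 mm. Things stand on two cross bars, top at 12 mm; each slot is 12 mm wide between pairs of 8 mm dowels at x = -50 and +50 mm, dowel tops at 46 mm. Slots are open upwards and between the dowels.
- board: Bystander in the rack: a small wooden serving board 125 x 78 x 9 mm standing on edge. Origin at the middle of its lower edge, x along its length, y through its thickness.
- trivet: Bystander in the rack: a cork trivet 105 x 84 x 9 mm standing on edge. Origin at the middle of its lower edge, x along its length, y through its thickness.
- ramekin: Bystander: white ceramic ramekin, 86 mm across, 46 mm high. Origin at the centre of its underside.
- tin: Bystander: small aluminium tin 72 x 100 x 55 mm with a loosely hinged lid, shut. Origin at the centre of its underside.
- bag_clip: Bystander: green plastic bag clip 115 mm long, 16 mm high, lying on the bench (not the clip of the task). Origin at the centre of its underside, x along its length.
- mill: Bystander: turned wooden pepper mill, 60 mm across, 184 mm tall. Origin at the centre of its underside.
- oil: Bystander: green glass oil bottle, 62 mm across, about 200 mm tall. Origin at the centre of its underside.
- spoon: Bystander: wooden spoon 200 mm long lying on the bench, x along its length.
Mind the look-alikes: they are no part of the job. Leave any green or yellow look-alike of the plate alone.

How it is judged:
At the end, for the whole second after the job is handed in: The plate lies flat (within 0.06 rad) on the holder, in line with it (within 0.10 rad) and within 12 mm of its middle line, its end within 5 mm of the end stop, at rest, with the clip raised by the plate and pressing on it (x of plate in the frame of holder between 0.015 and 0.025 m and y of plate in the frame of holder between -0.012 and 0.012 m and z of plate in the frame of holder between 0.019 and 0.025 m and angle between the x axis of plate and the x axis of holder, either way round below 0.1 rad and angle between the y axis of plate and the z axis of holder, either way round below 0.06 rad and z of clip_lip in the frame of holder above 0.0345 m and contact force between clip and plate above 0.5 N and linear speed of plate below 0.02 m/s); the robot touches nothing.
It fails at once if the gripper pushes or lifts the clip (contact force between the fingers and clip above 2 N).
It fails at once if a thing in the rack or on the bench, other than the plate, is moved more than 30 mm (distance of any of board, trivet, ramekin, tin, bag_clip, mill, oil, spoon from where it was at the start of the episode above 0.03 m).
It also fails if it takes over 58 s, if anything falls off the work surface, if the arm or the gripper's body presses on something with over 40 N, if the wrist force passes 120 N, or if a joint passes its speed limit or range.

## Working session

There is one attempt and no reset: what is moved stays moved. The work goes in short steps, Python scripts to look and compute and a tool call to move; the robot and the scene stay as the last step left them, time stands still between calls to the robot, and variables do not carry over. Pictures are saved under pics/ and viewed, about 8 in all and at most 12, crops included, and the job is handed in when it is done.

Besides the shell and the picture viewer there is one more tool, called after "Request:" as a command line: name --argument value ..., lists and objects as JSON in quotes. drive_tool: Moves the arm, as the interface text tells. Its arguments: {"type":"object","properties":{"moves":{"type":"array"},"squeeze":{"type":"number"}},"required":["moves"]}

```bash
mkdir -p pics; ls; cat > h.py <<'E'
import numpy as np, cv2, json
from scipy.spatial.transform import Rotation as Rot
from cell import *
def K(ci): 
    f=200/np.tan(np.radians(ci["vfov"])/2); return f,ci["cx"],ci["cy"]
def cap(name):
    s=read_state(); im,d=capture(name); ci=camera_info(name)
    if name=="wrist":
        T=np.eye(4);T[:3,:3]=Rot.from_quat(s["ee_rot"]).as_matrix();T[:3,3]=s["ee_pos"]
        M=T@np.array(ci["hand_eye"])
    else:
        M=np.eye(4);R=np.array(ci["R"]);M[:3,:3]=R.T;M[:3,3]=-R.T@np.array(ci["t"])
    np.savez(f"{name}.npz",im=im,d=d,M=M,k=K(ci)); return im,d,M,K(ci)
def load(name):
    z=np.load(f"{name}.npz"); return z["im"],z["d"],z["M"],z["k"]
def cloud(name):
    im,d,M,(f,cx,cy)=load(name); v,u=np.mgrid[:400,:640]
    P=np.stack([(u-cx)/f*d,(v-cy)/f*d,d],-1); return im,d,P@M[:3,:3].T+M[:3,3]
def ray(name,u,v,z):
    im,d,M,(f,cx,cy)=load(name); r=M[:3,:3]@np.array([(u-cx)/f,(v-cy)/f,1]); c=M[:3,3]
    return c+r*(z-c[2])/r[2]
E
python3 - <<'E'
from h import *
for n in("scene","side","wrist"):
    im,*_=cap(n); print(n,camera_info(n)); cv2.imwrite(f"pics/{n}0.png",cv2.resize(im,(800,500)) if n!="wrist" else im)
print(read_state())
E
```

```text
pics
scene {'vfov': 45.918716827478654, 'cx': 324.3570251003992, 'cy': 203.35502056808332, 'R': array([[ 0.47385236,  0.88052917, -0.011503  ],
       [ 0.60787541, -0.33652048, -0.719195  ],
       [-0.63714317,  0.33379986, -0.69471305]]), 't': array([-0.26378902, -0.26875696,  1.83091424])}
side {'vfov': 45.82822291793775, 'cx': 319.9800951875834, 'cy': 192.980638092048, 'R': array([[-0.95268373, -0.30372809,  0.01195665],
       [-0.24166956,  0.73299762, -0.635854  ],
       [ 0.18436253, -0.60865732, -0.77171674]]), 't': array([0.49790868, 0.1882067 , 1.43210421])}
wrist {'vfov': 67.03870744177736, 'cx': 318.8146397455835, 'cy': 204.15474682033565, 'hand_eye': array([[-2.70662161e-04, -9.68421852e-01, -2.49317156e-01,
         6.72422454e-02],
       [ 9.99999922e-01, -3.33637364e-04,  2.10332795e-04,
         9.68833973e-04],
       [-2.86872393e-04, -2.49317080e-01,  9.68421867e-01,
        -1.58884182e-01],
       [ 0.00000000e+00,  0.00000000e+00,  0.00000000e+00,
         1.00000000e+00]])}
{'time': 0.15, 'q': array([-0.95578005,  0.50166299, -0.42684752,  1.55119555,  0.22080988,
        1.13832629, -0.21029598]), 'dq': array([-0.00052247, -0.00179664, -0.00082578, -0.00181696,  0.00065884,
       -0.00050214, -0.00143824]), 'joint_efforts': array([-6.90212313e-03, -5.67108643e+01, -5.82515135e+00, -2.79457068e+01,
       -6.86208461e-02,  2.65096058e-02,  1.11391080e-04]), 'ee_pos': array([0.22382692, 0.60966512, 0.22590512]), 'ee_rot': array([ 1.74971875e-01,  9.84573131e-01, -7.51881619e-04, -1.63488445e-04]), 'contact_force': array([ 0.44304059, -0.17279167, -0.84365585]), 'torque': array([ 0.01519455, -0.02319229, -0.05038837]), 'opening': 0.09159473344158285}
```

View pics/scene0.png

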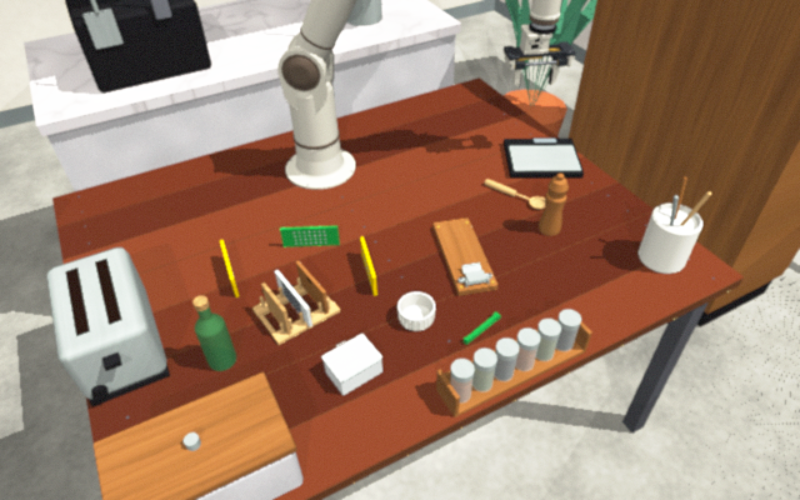

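View pics/side0.png

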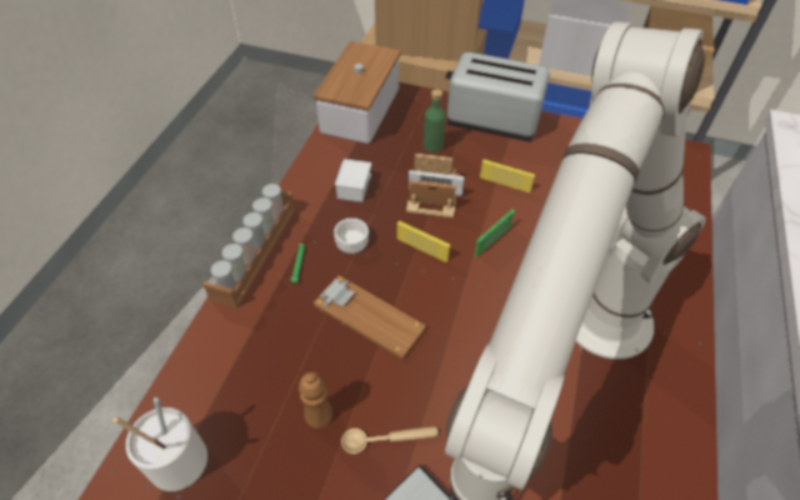

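Scene (800-wide view): the rack is at about (295,305), with the bare-metal plate in the middle slot between trivet and board. The holder is at (463,255) with its clip at the near end (475,272). The yellow and green look-alikes stand on the bench.

```bash
python3 - <<'E'
from h import *
im,*_=load("scene"); c=im[165:285,195:405]; cv2.imwrite("pics/scene_crop.png",cv2.resize(c,None,fx=3.8,fy=3.8,interpolation=cv2.INTER_CUBIC))
im,d,P=cloud("scene")
# rack-area cloud above bench
for nm,(u0,u1,v0,v1) in dict(rack=(195,285,205,275),holder=(345,400,170,240)).items():
    p=P[v0:v1,u0:u1].reshape(-1,3); col=im[v0:v1,u0:u1].reshape(-1,3).astype(int)
    if nm=="rack":
        m=(p[:,2]>.05)&(p[:,2]<.12)&(np.ptp(col,axis=1)<45)&(p[:,0]>.3)
    else: m=(p[:,2]>.012)&(p[:,2]<.024)
    q=p[m]; r=cv2.minAreaRect(q[:,:2].astype(np.float32)*1000); print(nm,len(q),q.mean(0),r,np.percentile(q[:,2],[5,50,95]))
for uv in [(370,205),(362,190),(232,240)]: print(uv,P[uv[1],uv[0]])
E
```

```text
rack 248 [ 0.53487676 -0.26832771  0.06720949] ((573.5909423828125, -254.27584838867188), (283.921630859375, 32.010398864746094), 17.670982360839844) [0.05279673 0.07049101 0.07807814]
holder 1474 [0.54584585 0.17372025 0.01758336] ((550.1677856445312, 174.32635498046875), (102.28327178955078, 266.7577209472656), 73.71923828125) [0.01372369 0.0176339  0.02137138]
(370, 205) [0.56281773 0.16318308 0.0183206 ]
(362, 190) [0.49363739 0.17541292 0.02278675]
(232, 240) [ 0.49720922 -0.27934271  0.02585261]
```

View pics/scene_crop.png

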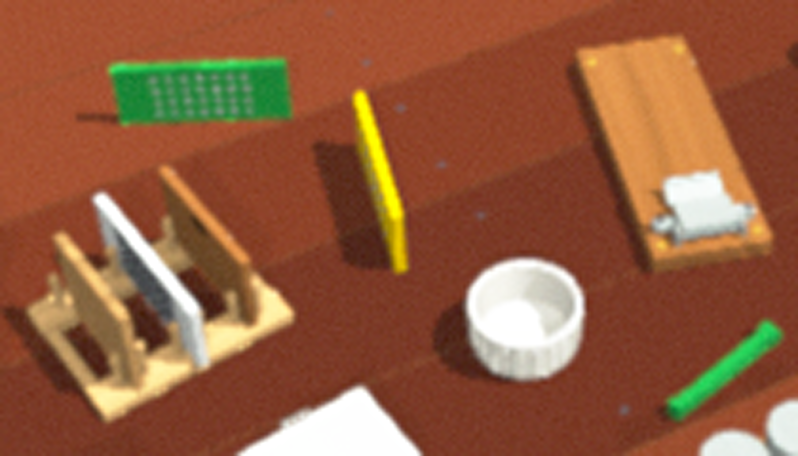

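The crop shows the plate's top edge running from (102,196) to (198,306) and the holder with its clip towards +x. Next, compute the poses of the plate, holder and bystanders.

```bash
python3 - <<'E'
from h import *
def px(a,b): return 195+a/3.8,165+b/3.8
A=ray("scene",*px(102,197),.076);B=ray("scene",*px(198,307),.076)
print("plate ends",A,B,"mid",(A+B)/2,"len",np.linalg.norm(A-B),"yaw",np.degrees(np.arctan2(*(B-A)[1::-1])))
for n,a,b,z in [("yellow0",360,95,.07),("yellow1",402,212,.07),("ramekin",525,300,.046),("bag0",678,410,.016),("bag1",772,330,.016),("board0",168,172,.09),("board1",252,262,.09),("triv0",62,237,.09),("triv1",130,332,.09)]: print(n,ray("scene",*px(a,b),z))
r=[(40,312),(110,418),(293,318)]; print("rack corners",[ray("scene",*px(*p),.008)[:2].round(3) for p in r])
h=[(577,55),(687,42),(772,240),(655,262)]; H=[ray("scene",*px(*p),.018)[:2] for p in h]; print("holder",np.round(H,3),np.mean(H,0))
r=cv2.minAreaRect(np.float32(H)*1000);print(r)
s=.8
for n,a,b in [("mill",551,230),("spoon0",487,182),("spoon1",540,205),("tin",352,370),("oil",220,365)]: print(n,ray("scene",a*s,b*s,0.0)[:2])
# side view cloud plate
im,d,P=cloud("side"); p=P.reshape(-1,3); c=im.reshape(-1,3).astype(int)
m=(p[:,2]>.06)&(p[:,2]<.085)&(np.ptp(c,axis=1)<40)&(abs(p[:,0]-.53)<.12)&(abs(p[:,1]+.26)<.05)
q=p[m];print(len(q),q.mean(0),cv2.fitLine(q[:,:2].astype(np.float32),2,0,.01,.01).ravel(), q.min(0),q.max(0))
m=(p[:,2]>.012)&(p[:,2]<.024)&(abs(p[:,0]-.55)<.2)&(abs(p[:,1]-.17)<.13);q=p[m]
q=q[(c[m][:,2]-c[m][:,0])>30]
print(cv2.minAreaRect(q[:,:2].astype(np.float32)*1000))
E
```

```text
plate ends [ 0.44138515 -0.28282106  0.076     ] [ 0.58386595 -0.25887845  0.076     ] mid [ 0.51262555 -0.27084975  0.076     ] len 0.1444784573043979 yaw 9.53891522665451
yellow0 [ 0.4260482  -0.05312898  0.07      ]
yellow1 [ 0.56419178 -0.08223094  0.07      ]
ramekin [ 0.67117186 -0.03220163  0.046     ]
bag0 [0.79634254 0.02721499 0.016     ]
bag1 [0.7663063  0.13160031 0.016     ]
board0 [ 0.45449941 -0.23094143  0.09      ]
board1 [ 0.57421139 -0.21030347  0.09      ]
triv0 [ 0.48126707 -0.32612839  0.09      ]
triv1 [ 0.59460436 -0.31333143  0.09      ]
rack corners [array([ 0.469, -0.355]), array([ 0.595, -0.342]), array([ 0.571, -0.184])]
holder [[0.419 0.161]
 [0.452 0.257]
 [0.69  0.184]
 [0.665 0.089]] [0.55638146 0.17288041]
((556.053955078125, 173.71798706054688), (100.88164520263672, 256.0108947753906), 73.74112701416016)
mill [0.5771241  0.44000872]
spoon0 [0.31261655 0.40886372]
spoon1 [0.47650443 0.48014236]
tin [ 0.73237768 -0.22707364]
oil [ 0.5800904  -0.47725948]
226 [ 0.50988503 -0.27148293  0.0719597 ] [ 0.9901489   0.14001839  0.509885   -0.2714829 ] [ 0.4359277  -0.29285967  0.06003961] [ 0.58377347 -0.22837052  0.08385425]
((542.264404296875, 176.66014099121094), (103.29031372070312, 271.1539306640625), 73.97671508789062)
```

```bash
cat >> h.py <<'E'
def down(yaw_y): # tool pointing down, tool y at world yaw (deg)
    a=np.radians(yaw_y); y=np.array([np.cos(a),np.sin(a),0]); z=np.array([0,0,-1.]); return np.stack([np.cross(y,z),y,z],1)
def go(*targets):
    s=read_state(); R0=Rot.from_quat(s["ee_rot"]).as_matrix(); p0=np.array(s["ee_pos"])
    for p,R in targets:
        print(np.round(1000*R0.T@(np.array(p)-p0),1), np.round(np.degrees(Rot.from_matrix(R0.T@R).as_rotvec()),2), "dist",np.linalg.norm(np.array(p)-p0)*1000)
E
python3 - <<'E'
from h import *
R=down(99)
go(([.45,.2,.25],R),([.512,-.271,.22],R))
E
```

```text
[-353.5 -306.7  -23.6] [ -0.09  -0.03 -29.15] dist 468.5726554379865
[-574.  -727.4    7. ] [ -0.09  -0.03 -29.15] dist 926.6334991971441
```

Request:
drive_tool --moves '[-354, -307, -24, 0, 0, -29, 0.3, -354, -307, -24, 0, 0, -29, 0.3, -354, -307, -24, 0, 0, -29, 0.3, -354, -307, -24, 0, 0, -29, 0.3, -354, -307, -24, 0, 0, -29, 0.3, -354, -307, -24, 0, 0, -29, 0.3, -354, -307, -24, 0, 0, -29, 0.3, -354, -307, -24, 0, 0, -29, 0.3, -354, -307, -24, 0, 0, -29, 0.3]' --squeeze 40

```text
time: 1.27
ee_pos: [0.4518, 0.1969, 0.2506]
ee_rot: [-0.074, 0.997, -0.0, 0.0]
contact_force: [-0.1, 1.2, -0.5]
opening: 0.0322
```

```bash
python3 - <<'E'
from h import *
print(read_state()["q"].round(2))
go(([.512,-.271,.22],down(99)))
E
```

```text
[-0.14  0.18 -0.37  1.91  0.07  1.06  1.18]
[   9.6 -471.6   31.1] [-0.05  0.   -0.51] dist 472.7092583716088
```

Request:
drive_tool --moves '[10, -472, 31, 0, 0, -0.5, 0.3, 10, -472, 31, 0, 0, -0.5, 0.3, 10, -472, 31, 0, 0, -0.5, 0.3, 10, -472, 31, 0, 0, -0.5, 0.3, 10, -472, 31, 0, 0, -0.5, 0.3, 10, -472, 31, 0, 0, -0.5, 0.3, 10, -472, 31, 0, 0, -0.5, 0.3, 10, -472, 31, 0, 0, -0.5, 0.3, 10, -472, 31, 0, 0, -0.5, 0.3]'

```text
time: 2.4
ee_pos: [0.5129, -0.27, 0.2188]
ee_rot: [-0.08, 0.997, -0.0, -0.001]
contact_force: [-0.1, 1.2, -0.0]
opening: 0.0319
```

```bash
python3 - <<'E'
from h import *
print(read_state()["q"].round(2))
im,d,M,k=cap("wrist"); cv2.imwrite("pics/wrist1.png",im)
im,d,P=cloud("wrist"); p=P.reshape(-1,3); c=im.reshape(-1,3).astype(int)
m=(p[:,2]>.068)&(p[:,2]<.083)&(abs(p[:,0]-.51)<.12)&(abs(p[:,1]+.27)<.022)
q=p[m];print(len(q),q.mean(0),cv2.fitLine(q[:,:2].astype(np.float32),2,0,.01,.01).ravel(), q.min(0),q.max(0),cv2.minAreaRect(q[:,:2].astype(np.float32)*1000))
E
```

```text
[ 0.47  0.35 -0.04  1.75  0.02  1.04  2.16]
1162 [ 0.5049795  -0.27303406  0.07680885] [ 0.9893065   0.1458513   0.5049795  -0.27303407] [ 0.43524525 -0.2867772   0.06800495] [ 0.58125906 -0.25843736  0.07942769] ((508.2464294433594, -272.4779357910156), (146.66209411621094, 8.380231857299805), 8.900948524475098)
```

View pics/wrist1.png

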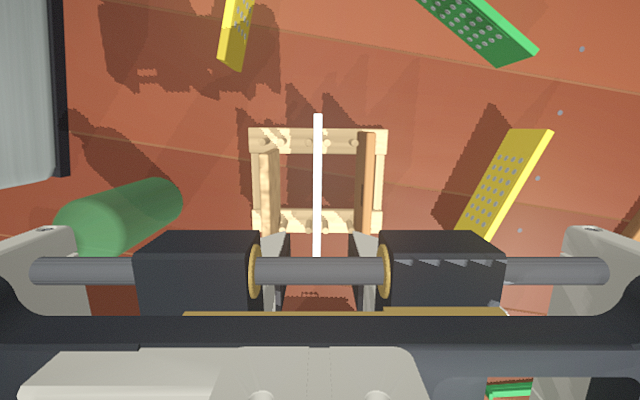

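The wrist view shows the plate as a white strip at u≈317, from (317,113) to (317,255), centred between the fingers. Board and trivet are on either side.

```bash
python3 - <<'E'
from h import *
go(([.509,-.272,.048],down(98.7)))
E
```

```text
[  4.9  -4.1 170.9] [ 0.08 -0.04  0.61] dist 171.05057399039018
```

Request:
drive_tool --moves '[5, -4, 60, 0, 0, 0.6, 0.3, 5, -4, 110, 0, 0, 0.6, 0.3, 5, -4, 110, 0, 0, 0.6, 0.3, 5, -4, 110, 0, 0, 0.6, 0.3]'

```text
time: 2.95
ee_pos: [0.5106, -0.2714, 0.1114]
ee_rot: [-0.077, 0.997, -0.0, 0.001]
contact_force: [0.8, -0.4, -0.5]
opening: 0.0322
```

```bash
python3 - <<'E'
from h import *
print(read_state()["ee_pos"])
go(([.509,-.272,.048],down(98.7)))
im,d,M,k=cap("wrist"); cv2.imwrite("pics/wrist2.png",im)
im,d,P=cloud("wrist"); p=P.reshape(-1,3)
m=(p[:,2]>.068)&(p[:,2]<.083)&(abs(p[:,0]-.51)<.12)&(abs(p[:,1]+.27)<.022)
q=p[m];l=cv2.fitLine(q[:,:2].astype(np.float32),2,0,.01,.01).ravel();print(len(q),l,"y at .509",l[3]+(.509-l[2])*l[1]/l[0],q.min(0),q.max(0))
E
```

```text
[ 0.51062009 -0.27141988  0.11143455]
[ 1.8 -0.3 63.4] [-0.02  0.12  0.17] dist 63.4578849582189
2078 [ 0.9890321   0.1477009   0.49161685 -0.27475142] y at .509 -0.27215543 [ 0.43474835 -0.28683228  0.07127744] [ 0.57407522 -0.25900456  0.07880857]
```

Request:
drive_tool --moves '[2, 0, 40, 0, 0, 0, 0.3, 2, 0, 63, 0, 0, 0, 0.3, 2, 0, 63, 0, 0, 0, 0.3, 2, 0, 63, 0, 0, 0, 1, 2, 0, 63, 0, 0, 0, 1, 2, 0, 63, 0, 0, 0, 1, 2, 0, 63, 0, 0, 0, 1]' --squeeze 40

```text
time: 3.88
ee_pos: [0.5078, -0.2734, 0.0479]
ee_rot: [-0.076, 0.997, -0.0, 0.001]
contact_force: [-1.0, 0.6, 6.2]
opening: 0.0076
```

Request:
drive_tool --moves '[0, 0, -20, 0, 0, 0, 1, 0, 0, -60, 0, 0, 0, 1, 0, 0, -110, 0, 0, 0, 1, 0, 0, -170, 0, 0, 0, 1, 0, 0, -170, 0, 0, 0, 1, 0, 0, -170, 0, 0, 0, 1]'

```text
time: 4.62
ee_pos: [0.506, -0.2725, 0.2159]
ee_rot: [-0.076, 0.997, 0.0, -0.001]
contact_force: [0.2, 0.4, -3.5]
opening: 0.0079
```

```bash
python3 - <<'E'
from h import *
s=read_state();print(s["ee_pos"],s["q"].round(2))
h=np.array([.552,.1745,0]);a=np.radians(-16.2);hx=np.array([np.cos(a),np.sin(a),0]);hy=np.array([-hx[1],hx[0],0])
print(hx,hy)
# plate centre at holder x=-35 (front end at +40); above
p=h-.035*hx+[0,0,.25]
go((p,down(73.8)))
E
```

```text
[ 0.50604374 -0.27251258  0.21587493] [ 0.47  0.35 -0.03  1.77  0.01  1.03  2.16]
[ 0.96029369 -0.27899111  0.        ] [0.27899111 0.96029369 0.        ]
[-81.6 449.6 -33.8] [ 0.04 -0.08 24.95] dist 458.2165651941987
```

Request:
drive_tool --moves '[-10, 55, -10, 0, 0, 0, 1, -82, 450, -34, 0, 0, 25, 1, -82, 450, -34, 0, 0, 25, 1, -82, 450, -34, 0, 0, 25, 1, -82, 450, -34, 0, 0, 25, 1, -82, 450, -34, 0, 0, 25, 1, -82, 450, -34, 0, 0, 25, 1, -82, 450, -34, 0, 0, 25, 1, -82, 450, -34, 0, 0, 25, 1, -82, 450, -34, 0, 0, 25, 1]'

```text
time: 5.88
ee_pos: [0.5183, 0.183, 0.2484]
ee_rot: [0.141, 0.99, -0.001, -0.002]
contact_force: [-0.3, -0.9, -3.0]
opening: 0.0077
```

```bash
python3 - <<'E'
from h import *
s=read_state();print(s["ee_pos"],s["q"].round(2),s["opening"])
im,d,M,k=cap("wrist"); cv2.imwrite("pics/wrist3.png",im)
im,d,P=cloud("wrist"); print(P[60,320],P[100,450],P[100,200])
p=P.reshape(-1,3);c=im.reshape(-1,3).astype(int)
m=(p[:,2]>.013)&(p[:,2]<.023)&(abs(p[:,0]-.55)<.17)&(abs(p[:,1]-.17)<.12);q=p[m];print(len(q),q.min(0),q.max(0),np.median(q[:,2]))
print(cv2.minAreaRect(q[:,:2].astype(np.float32)*1000))
E
```

```text
[0.51834782 0.18304253 0.24844787] [-0.2   0.28 -0.23  1.78  0.07  1.09  0.84] 0.007723898971490828
[0.37703751 0.22616598 0.00076572] [0.4687521  0.37233455 0.00071277] [0.37918985 0.0657455  0.00100983]
7883 [0.41011269 0.11935183 0.01465799] [0.59688516 0.25917144 0.02185669] 0.019029656053052568
((505.83306884765625, 188.4651336669922), (100.15153503417969, 172.01461791992188), 73.68376159667969)
```

View pics/wrist3.png

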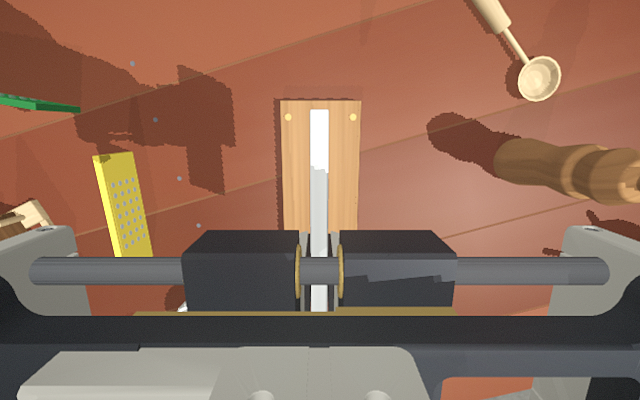

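The wrist view shows the holder's rear end at v≈100 (u 280–362), the plate held in line above it, and the mill to the right. I'll tilt the tool body towards -hy, away from the mill, so the plate's lower edge comes down on the +y side of the bed.

```bash
cat >> h.py <<'E'
h0=np.array([.549,.1757,0]);_a=np.radians(-16.3);hx=np.array([np.cos(_a),np.sin(_a),0]);hy=np.array([-hx[1],hx[0],0]);hz=np.array([0,0,1.])
def H(x,y,z): return h0+x*hx+y*hy+z*hz
def toH(p): p=np.asarray(p)-h0; return np.stack([p@hx,p@hy,p@hz],-1)
def tilt(deg): return down(73.7)@Rot.from_euler('x',deg,degrees=True).as_matrix()
def edge_tcp(x,y,z,deg,L=.036):
    R=tilt(deg); return H(x,y,z)-L*R[:,2],R
E
python3 - <<'E'
from h import *
print(toH(read_state()["ee_pos"]))
go(edge_tcp(-.035,.033,.13,-45))
E
```

```text
[-0.03090688 -0.00207328  0.24884747]
[ 3.9  9.9 93.4] [-45.16  -0.12  -0.1 ] dist 93.97470091528729
```

Request:
drive_tool --moves '[4, 0, 20, -10, 0, 0, 1, 4, 2, 30, -20, 0, 0, 1, 4, 4, 40, -30, 0, 0, 1, 4, 6, 60, -40, 0, 0, 1, 4, 8, 80, -45, 0, 0, 1, 4, 10, 93, -45, 0, 0, 1, 4, 10, 93, -45, 0, 0, 1, 4, 10, 93, -45, 0, 0, 1]'

```text
time: 6.92
ee_pos: [0.5191, 0.1943, 0.1582]
ee_rot: [0.131, 0.915, 0.378, 0.055]
contact_force: [0.7, -0.2, -2.9]
opening: 0.0074
```

```bash
python3 - <<'E'
from h import *
s=read_state();print(toH(s["ee_pos"]),s["q"].round(2),s["opening"],s["contact_force"])
im,*_=cap("scene"); cv2.imwrite("pics/scene2.png",cv2.resize(im[80:270,260:500],None,fx=3.2,fy=3.2,interpolation=cv2.INTER_CUBIC))
go(edge_tcp(-.035,.033,.02,-45))
E
```

```text
[-0.03395092  0.00945756  0.15818735] [ 0.45  0.44 -0.46  2.16 -1.06  0.66  2.22] 0.007416491550646163 [ 0.67405386 -0.17217887 -2.94352977]
[  1.3 -81.7  78.3] [-0.03  0.04  0.12] dist 113.22849026438958
```

View pics/scene2.png

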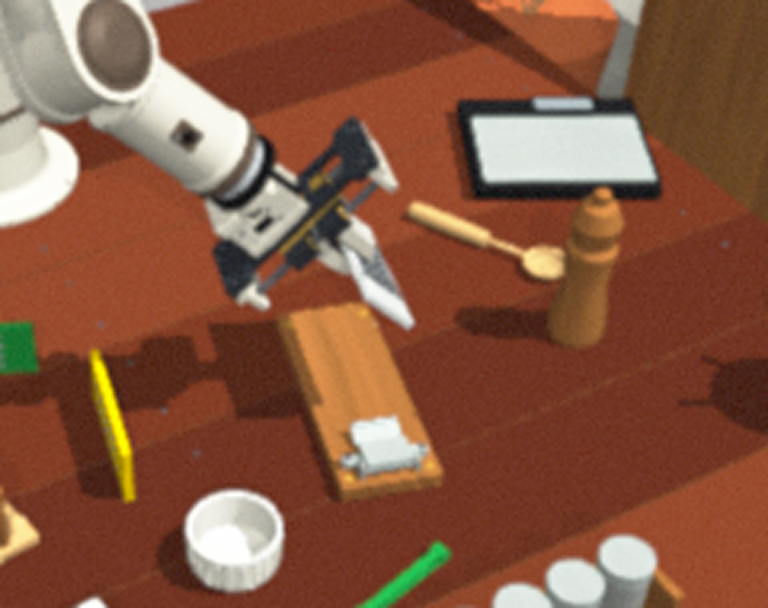

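The picture shows the tool tilted 45° with the body on the rack side and the plate held in line above the holder, clear of everything. Lowering now.

Request:
drive_tool --moves '[1, -35, 33, 0, 0, 0, 1, 1, -65, 62, 0, 0, 0, 1, 1, -73, 70, 0, 0, 0, 1, 1, -75, 72, 0, 0, 0, 1, 1, -75, 72, 0, 0, 0, 1]'

```text
time: 7.6
ee_pos: [0.5181, 0.1935, 0.0552]
ee_rot: [0.13, 0.915, 0.379, 0.055]
contact_force: [0.2, 0.6, -3.0]
opening: 0.0077
```

```bash
python3 - <<'E'
from h import *
s=read_state();print(toH(s["ee_pos"]),s["q"].round(2),s["opening"],s["contact_force"])
go(edge_tcp(-.035,.033,.02,-45))
E
```

```text
[-0.03468345  0.00836198  0.05521091] [ 0.51  0.69 -0.53  2.17 -1.19  0.48  2.51] 0.0077475101293537465 [ 0.17630633  0.6136854  -2.97765425]
[ 0.3 -7.5  6.3] [0.04 0.05 0.14] dist 9.79440688342032
```

```bash
python3 - <<'E'
from h import *
go(edge_tcp(-.035,.033,.022,-41),edge_tcp(-.035,.033,.0195,-41))
E
```

```text
[ 0.3 -3.6  5. ] [4.04 0.05 0.14] dist 6.135023808113558
[ 0.3 -5.3  6.8] [4.04 0.05 0.14] dist 8.60786599005788
```

Request:
drive_tool --moves '[0, -2, 2, 4, 0, 0, 1, 0, -4, 5, 4, 0, 0, 1, 0, -4, 5, 4, 0, 0, 1]'

```text
time: 7.98
ee_pos: [0.5173, 0.194, 0.0479]
ee_rot: [0.132, 0.927, 0.347, 0.05]
contact_force: [-0.1, -0.2, -2.9]
opening: 0.0077
```

Request:
drive_tool --moves '[0, -1, 1, 0, 0, 0, 1, 0, -1, 1, 0, 0, 0, 1]'

```text
time: 8.22
ee_pos: [0.5173, 0.1939, 0.0474]
ee_rot: [0.132, 0.927, 0.348, 0.05]
contact_force: [-6.1, -5.8, 12.1]
opening: 0.0077
```

```bash
python3 - <<'E'
from h import *
s=read_state();print(toH(s["ee_pos"]),s["q"].round(2),s["opening"],s["contact_force"])
go(edge_tcp(-.035,.033,.0195,-41))
E
```

```text
[-0.03549638  0.00855682  0.04739625] [ 0.44  0.66 -0.49  2.17 -1.15  0.45  2.42] 0.007660646941237191 [-6.09294156 -5.75120077 12.07777527]
[-0.5  0.1  1.1] [ 0.19 -0.03  0.02] dist 1.2063192718496827
```

The plate's lower edge is in contact with the bed (12 N). Opening step by step so that the lower finger lowers the plate.

Request:
drive_tool --moves '[0, 0, 0, 0, 0, 0, 0.75, 0, 0, 0, 0, 0, 0, 0.6, 0, 0, 0, 0, 0, 0, 0.45, 0, 0, 0, 0, 0, 0, 0.3, 0, 0, 0, 0, 0, 0, 0.15, 0, 0, 0, 0, 0, 0, 0.15, 0, 0, 0, 0, 0, 0, 0.15]'

```text
time: 9.1
ee_pos: [0.5169, 0.194, 0.046]
ee_rot: [0.132, 0.927, 0.347, 0.049]
contact_force: [-0.9, -0.3, -1.9]
opening: 0.039
```

```bash
python3 - <<'E'
from h import *
s=read_state();print(toH(s["ee_pos"]),s["q"].round(2),s["opening"],s["contact_force"])
im,*_=cap("scene"); cv2.imwrite("pics/scene3.png",cv2.resize(im[120:260,320:440],None,fx=4,fy=4,interpolation=cv2.INTER_CUBIC))
E
```

```text
[-0.03589474  0.00855158  0.04596803] [ 0.43  0.67 -0.49  2.17 -1.14  0.44  2.42] 0.03901370250635192 [-0.88293047 -0.33672011 -1.87146738]
```

View pics/scene3.png

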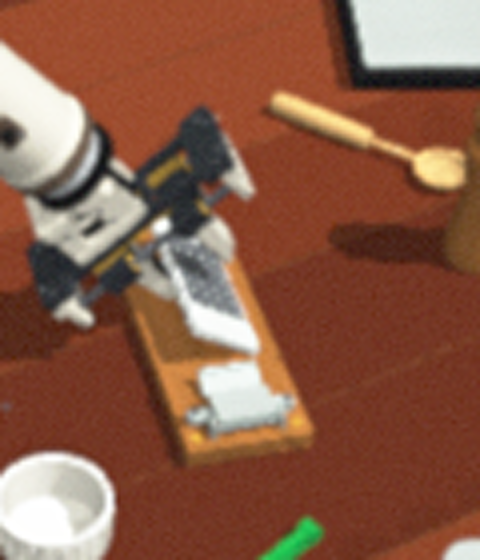

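The plate leans on the lower finger, its lower edge on the bed near the +y side. Now slide the finger out horizontally and fast.

Request:
drive_tool --moves '[0, -43, -37, 0, 0, 0, 0.1, 0, -64, -55, 0, 0, 0, 0.1, 0, -64, -55, 0, 0, 0, 0.1, 0, -64, -55, 0, 0, 0, 0.1]'

```text
time: 9.65
ee_pos: [0.4937, 0.1139, 0.046]
ee_rot: [0.132, 0.927, 0.347, 0.049]
contact_force: [0.1, 0.5, -0.3]
opening: 0.0412
```

```bash
python3 - <<'E'
from h import *
s=read_state();print(toH(s["ee_pos"]),s["q"].round(2),s["opening"],s["contact_force"])
im,*_=cap("scene"); cv2.imwrite("pics/scene4.png",cv2.resize(im[120:260,320:440],None,fx=4,fy=4,interpolation=cv2.INTER_CUBIC))
go((H(-.035,-.06,.18),down(73.7)))
E
```

```text
[-0.03575738 -0.07486418  0.04597662] [ 0.55  0.64 -0.41  2.19 -1.04  0.56  2.47] 0.041218601826356574 [ 0.06727092  0.53846271 -0.25809366]
[ -1.1  98.9 -91.5] [41.08 -0.05  0.14] dist 134.7916586826464
```

View pics/scene4.png

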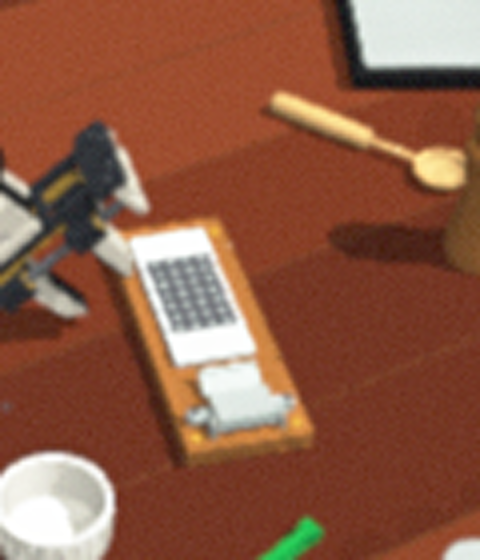

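The plate lies flat on the bed, roughly centred, in front of the clip. Raise, go vertical, open, and measure from the wrist camera.

```bash
python3 - <<'E'
from h import *
go((H(.06,0,.26),down(73.7)))
E
```

```text
[ -96.2  196.5 -112.6] [41.08 -0.05  0.14] dist 246.09323266341914
```

Request:
drive_tool --moves '[0, 35, -45, 0, 0, 0, 0.1, 0, 70, -90, 10, 0, 0, -0.5, -30, 110, -110, 20, 0, 0, -1, -70, 160, -113, 30, 0, 0, -1, -96, 196, -113, 41, 0, 0, -1, -96, 196, -113, 41, 0, 0, -1, -96, 196, -113, 41, 0, 0, -1, -96, 196, -113, 41, 0, 0, -1]'

```text
time: 10.7
ee_pos: [0.6049, 0.1603, 0.2584]
ee_rot: [0.138, 0.99, 0.0, -0.001]
contact_force: [0.3, -0.8, -0.1]
opening: 0.0919
```

```bash
python3 - <<'E'
from h import *
s=read_state();print(toH(s["ee_pos"]),s["q"].round(2),s["opening"],s["contact_force"])
im,*_=cap("wrist"); cv2.imwrite("pics/wrist4.png",im)
im,d,P=cloud("wrist"); p=P.reshape(-1,3)
m=(p[:,2]>.0235)&(p[:,2]<.031)&(abs(p[:,0]-.52)<.12)&(abs(p[:,1]-.18)<.08)
q=toH(p[m])*1000; print(len(q),q.min(0),q.max(0),np.median(q[:,2]),cv2.minAreaRect(q[:,:2].astype(np.float32)))
m=(p[:,2]>.013)&(p[:,2]<.022)&(abs(p[:,0]-.52)<.15)&(abs(p[:,1]-.18)<.1)
q=toH(p[m])*1000; print("bed",cv2.minAreaRect(q[:,:2].astype(np.float32)),q.min(0),q.max(0))
cap("scene"); im,d,P=cloud("scene"); p=P.reshape(-1,3)
m=(p[:,2]>.0235)&(p[:,2]<.031)&(abs(p[:,0]-.52)<.12)&(abs(p[:,1]-.18)<.08)
q=toH(p[m])*1000; print("scene",len(q),q.min(0),q.max(0),np.median(q[:,2]))
E
```

```text
[0.05793926 0.00092737 0.25840902] [-0.22  0.4  -0.1   1.59  0.04  1.16  0.96] 0.0919163723844902 [ 0.25250089 -0.77029123 -0.14101562]
7205 [-109.59434166  -41.73409943   23.54183468] [103.26055833  29.76116765  30.99014008] 27.166662782243776 ((-2.8197250366210938, -3.48870849609375), (68.81763458251953, 214.84117126464844), 87.88314819335938)
bed ((-0.8470001220703125, 0.16552734375), (100.17594909667969, 260.2449951171875), 89.99054718017578) [-130.97097937  -49.91491316   15.66946563] [129.27179187  50.27312938  21.97486819]
scene 580 [-108.72269952  -46.84447225   23.51940031] [106.08968058  28.7731817   30.99242336] 26.214577726311195
```

View pics/wrist4.png

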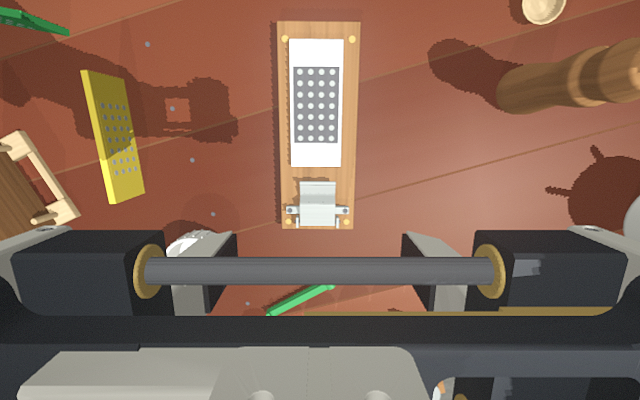

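The wrist view shows the plate at u 289–343, v 38–167, flat and straight on the bed, with the shut clip ahead at v≈182–228. Refit without the clip points.

```bash
sed -i 's/^h0=.*;_a=/h0=np.array([.5482,.1761,0]);_a=/' h.py; python3 - <<'E'
from h import *
im,d,P=cloud("wrist"); q=toH(P.reshape(-1,3))*1000
m=(q[:,2]>23.5)&(q[:,2]<31)&(q[:,0]<50)&(q[:,0]>-125)&(abs(q[:,1])<48); q=q[m]
print(len(q),q.min(0),q.max(0),np.median(q[:,2]),cv2.minAreaRect(q[:,:2].astype(np.float32)))
print(toH(read_state()["ee_pos"]))
go((H(-.065,-.004,.06),down(73.7)),(H(-.065,-.004,.0205),down(73.7)))
E
```

```text
6618 [-108.71423074  -34.538978     24.27953034] [41.05254475 29.6017789  29.97621036] 27.14116257183177 ((-33.832061767578125, -2.517169952392578), (149.688232421875, 64.10769653320312), 0.12273325026035309)
[ 0.0599508  -0.00366676  0.25771329]
[124.3  -0.  198.1] [-0.08 -0.18  0.03] dist 233.88749164856807
[124.2   0.  237.6] [-0.08 -0.18  0.03] dist 268.10997532954747
```

```bash
python3 - <<'E'
from h import *
print(toH(read_state()["ee_pos"]))
go((H(-.049,-.0025,.07),down(73.7)))
E
```

```text
[ 0.0599508  -0.00366676  0.25771329]
[108.4   1.5 188.1] [-0.08 -0.18  0.03] dist 217.043584751848
```

Request:
drive_tool --moves '[50, 1, 30, 0, 0, 0, -1, 108, 1, 70, 0, 0, 0, -1, 108, 1, 130, 0, 0, 0, -1, 108, 1, 188, 0, 0, 0, -1, 108, 1, 188, 0, 0, 0, -1, 108, 1, 188, 0, 0, 0, -1, 108, 1, 188, 0, 0, 0, -1]'

```text
time: 11.68
ee_pos: [0.5053, 0.1882, 0.0743]
ee_rot: [0.142, 0.99, 0.001, 0.002]
contact_force: [0.2, 1.0, 0.1]
opening: 0.092
```

```bash
python3 - <<'E'
from h import *
print(toH(read_state()["ee_pos"]),read_state()["q"].round(2))
go((H(-.049,-.0025,.0215),down(73.7)))
E
```

```text
[-0.0445352  -0.00039987  0.07434197] [-0.31  0.48 -0.12  1.96  0.09  0.71  0.8 ]
[ 4.7 -2.3 52.8] [ 0.18  0.24 -0.03] dist 53.07182738591551
```

Request:
drive_tool --moves '[0, 0, 30, 0, 0, 0, -1, 0, 0, 38, 0, 0, 0, -1, 0, 0, 38, 0, 0, 0, -1, 0, 0, 38, 0, 0, 0, -1]'

```text
time: 12.18
ee_pos: [0.5038, 0.1884, 0.0346]
ee_rot: [0.141, 0.99, 0.0, 0.001]
contact_force: [0.3, -0.7, -0.4]
opening: 0.092
```

```bash
python3 - <<'E'
from h import *
print(toH(read_state()["ee_pos"]),read_state()["q"].round(2))
go((H(-.049,-.0025,.0215),down(73.7)))
E
```

```text
[-0.04602163 -0.00067969  0.03461497] [-0.32  0.54 -0.11  1.97  0.1   0.63  0.79]
[ 3.  -1.8 13.1] [0.07 0.09 0.04] dist 13.571542234275682
```

Request:
drive_tool --moves '[2, -1, 8, 0, 0, 0, -1, 2, -1, 12, 0, 0, 0, -1, 2, -1, 12, 0, 0, 0, -1, 2, -1, 12, 0, 0, 0, -1]'

```text
time: 12.68
ee_pos: [0.5008, 0.1876, 0.0213]
ee_rot: [0.141, 0.99, -0.0, -0.0]
contact_force: [0.2, 0.7, 0.8]
opening: 0.092
```

```bash
python3 - <<'E'
from h import *
print(toH(read_state()["ee_pos"]),read_state()["contact_force"])
go((H(-.049,-.0025,.0215),down(73.7)))
E
```

```text
[-0.04876732 -0.00226909  0.02132717] [0.19151135 0.73450476 0.81099157]
[ 0.2 -0.2 -0.2] [-0.   -0.    0.05] dist 0.3705859161225455
```

Fingers are in place at 21.3 mm, with no bed contact. Close.

Request:
drive_tool --moves '[0, 0, 0, 0, 0, 0, 0.5, 0, 0, 0, 0, 0, 0, 1, 0, 0, 0, 0, 0, 0, 1, 0, 0, 0, 0, 0, 0, 1, 0, 0, 0, 0, 0, 0, 1, 0, 0, 0, 0, 0, 0, 1]' --squeeze 40

```text
time: 13.42
ee_pos: [0.5007, 0.1874, 0.0214]
ee_rot: [0.141, 0.99, -0.0, -0.0]
contact_force: [-0.5, 0.1, 2.0]
opening: 0.0631
```

```bash
python3 - <<'E'
from h import *
s=read_state();print(toH(s["ee_pos"]),s["contact_force"],s["opening"])
go((H(.0,0,.0213),down(73.7)))
E
```

```text
[-0.04879926 -0.00249184  0.02140058] [-0.53637686  0.08896074  1.97543642] 0.06314721608102848
[-48.8   2.5   0.1] [-0.01 -0.01  0.04] dist 48.86293892959362
```

Request:
drive_tool --moves '[-6, 1, 0, 0, 0, 0, 1, -12, 2, 0, 0, 0, 0, 1, -18, 2.5, 0, 0, 0, 0, 1, -24, 2.5, 0, 0, 0, 0, 1, -28, 2.5, 0, 0, 0, 0, 1, -32, 2.5, 0, 0, 0, 0, 1, -35, 2.5, 0, 0, 0, 0, 1, -38, 2.5, 0, 0, 0, 0, 1]'

```text
time: 14.42
ee_pos: [0.5303, 0.1824, 0.0213]
ee_rot: [0.14, 0.99, -0.001, -0.006]
contact_force: [-20.2, 2.9, 22.4]
opening: 0.0628
```

```bash
python3 - <<'E'
from h import *
s=read_state();print(toH(s["ee_pos"]),toH(s["contact_force"]+h0),s["opening"])
E
```

```text
[-0.01897914  0.00106442  0.02130903] [-20.18998097  -2.91836805  22.43302056] 0.06284867912999752
```

Request:
drive_tool --moves '[0, 0, -0.5, 0, -1, 0, 1, -2, 0, -0.5, 0, -1, 0, 1, -5, 0, -0.5, 0, -1, 0, 1]' --squeeze 60

```text
time: 14.8
ee_pos: [0.5345, 0.1813, 0.0213]
ee_rot: [0.139, 0.99, -0.002, 0.002]
contact_force: [-21.9, 4.9, 19.5]
opening: 0.0625
```

```bash
python3 - <<'E'
from h import *
s=read_state();print(toH(s["ee_pos"]),toH(s["contact_force"]+h0),s["opening"],Rot.from_quat(s["ee_rot"]).as_matrix()[:,2])
E
```

```text
[-0.01465193  0.00113816  0.0213228 ] [-22.43607807  -1.44122233  19.46149438] 0.0625113000969973 [ 0.00327937 -0.00425315 -0.99998558]
```

Request:
drive_tool --moves '[-3, 0, -1, 0, 0, 0, 1, -6, 0, -1, 0, 0, 0, 1, -8, 0, -1, 0, 0, 0, 1]'

```text
time: 15.18
ee_pos: [0.5468, 0.1768, 0.0215]
ee_rot: [0.14, 0.99, -0.002, 0.006]
contact_force: [-4.7, 2.2, -3.1]
opening: 0.0624
```

```bash
python3 - <<'E'
from h import *
s=read_state();print(toH(s["ee_pos"]),toH(s["contact_force"]+h0),s["opening"],Rot.from_quat(s["ee_rot"]).as_matrix()[:,2])
E
```

```text
[-0.0015621   0.00029591  0.02153889] [-5.14779381  0.73480528 -3.12522953] 0.062367721563253146 [ 0.01073284 -0.00491576 -0.99993032]
```

Request:
drive_tool --moves '[-2, 0, 0.5, 0, 0.5, 0, 1, -4, 0, 0.5, 0, 0.8, 0, 1, -6, 0, 0.5, 0, 0.8, 0, 1, -8, 0, 0.5, 0, 0.8, 0, 1]'

```text
time: 15.68
ee_pos: [0.5529, 0.1749, 0.0214]
ee_rot: [0.141, 0.99, -0.001, -0.003]
contact_force: [-13.9, 3.0, 6.9]
opening: 0.0621
```

```bash
python3 - <<'E'
from h import *
s=read_state();print(toH(s["ee_pos"]),toH(s["contact_force"]+h0),s["opening"],Rot.from_quat(s["ee_rot"]).as_matrix()[:,2])
E
```

```text
[0.00480277 0.00016943 0.0214019 ] [-14.22760391  -1.04223595   6.86440431] 0.06209286202080544 [-0.00599903 -0.00102174 -0.99998148]
```

Request:
drive_tool --moves '[-3, 0, 0, 0, 0, 0, 1, -3, 0, 0, 0, 0, 0, 1]'

```text
time: 15.92
ee_pos: [0.5529, 0.1749, 0.0214]
ee_rot: [0.14, 0.99, -0.001, -0.005]
contact_force: [-17.5, 3.5, 11.7]
opening: 0.0625
```

```bash
python3 - <<'E'
from h import *
s=read_state();print(toH(s["ee_pos"]),toH(s["contact_force"]+h0),s["opening"],Rot.from_quat(s["ee_rot"]).as_matrix()[:,2])
im,*_=cap("scene"); 
im,d,P=cloud("scene"); q=toH(P.reshape(-1,3))*1000
m=(q[:,2]>23.5)&(q[:,2]<30)&(q[:,0]<-25)&(q[:,0]>-125)&(abs(q[:,1])<30); print(len(q[m]),q[m].min(0),np.percentile(q[m][:,0],[1,3]))
E
```

```text
[0.00487275 0.00016753 0.02139382] [-17.83785921  -1.52075804  11.72608892] 0.06248398226284278 [-0.01061515 -0.00110045 -0.99994305]
26 [-51.73035272  -9.93805197  23.64465758] [-51.47099562 -50.95228143]
```

The plate stopped at the expected +5 mm while the force rose, so it is against the stop. Relax the push, open and retreat.

Request:
drive_tool --moves '[3, 0, 0, 0, 0, 0, 1, 6, 0, 0, 0, 0, 0, 1, 7, 0, 0, 0, 0, 0, 1, 7, 0, 0, 0, 0, 0, 0.2, 7, 0, 0, 0, 0, 0, -1, 7, 0, 0, 0, 0, 0, -1, 7, 0, 0, 0, 0, 0, -1, 7, 0, 0, 0, 0, 0, -1]' --squeeze 20

```text
time: 16.98
ee_pos: [0.5549, 0.1745, 0.023]
ee_rot: [0.141, 0.99, -0.0, 0.002]
contact_force: [0.6, 0.6, 0.5]
opening: 0.0913
```

```bash
python3 - <<'E'
from h import *
s=read_state();print(toH(s["ee_pos"]),toH(s["contact_force"]+h0),s["opening"])
go((H(.06,0,.26),down(73.7)))
E
```

```text
[0.00682218 0.00036685 0.02303247] [0.39672721 0.72267818 0.49644679] 0.09130858383001565
[ -54.2   -0.3 -236.7] [0.03 0.26 0.03] dist 242.86133158134206
```

Request:
drive_tool --moves '[0, 0, -30, 0, 0, 0, -1, 0, 0, -90, 0, 0, 0, -1, 0, 0, -150, 0, 0, 0, -1, -50, 0, -200, 0, 0, 0, -1, -110, 0, -237, 0, 0, 0, -1, -124, 0, -237, 0, 0, 0, -1, -124, 0, -237, 0, 0, 0, -1, -124, 0, -237, 0, 0, 0, -1, -124, 0, -237, 0, 0, 0, -1]'

```text
time: 18.1
ee_pos: [0.6709, 0.141, 0.2593]
ee_rot: [0.141, 0.99, -0.0, 0.001]
contact_force: [0.0, 0.1, -0.4]
opening: 0.0916
```

```bash
python3 - <<'E'
from h import *
s=read_state();print(toH(s["ee_pos"]))
im,*_=cap("wrist"); cv2.imwrite("pics/wrist5.png",im)
im,d,P=cloud("wrist"); q=toH(P.reshape(-1,3))*1000
b=q[(q[:,2]>14)&(q[:,2]<21)&(abs(q[:,0])<140)&(abs(q[:,1])<60)]; print("bed",b.min(0),b.max(0))
p=q[(q[:,2]>23.5)&(q[:,2]<31)&(q[:,0]<55)&(q[:,0]>-125)&(abs(q[:,1])<48)]
print(len(p),np.percentile(p,[.2,99.8],axis=0),cv2.minAreaRect(p[:,:2].astype(np.float32)))
A=np.c_[p[:,:2],np.ones(len(p))];print("plane",np.linalg.lstsq(A,p[:,2],rcond=None)[0])
c=q[(q[:,2]>31)&(q[:,2]<60)&(abs(q[:,0]-85)<40)&(abs(q[:,1])<23)]; print("clip",len(c),c.min(0),c.max(0))
l=c[c[:,0]<c[:,0].min()+5];print("lip",np.median(l,0))
E
```

```text
[0.12762286 0.00078252 0.25926283]
bed [-82.15483819 -50.06462945  15.45631602] [129.26672468  50.19819273  20.99145864]
5191 [[-54.31013246 -31.22753272  24.65498332]
 [ 54.29081686  32.48045138  29.47707567]] ((-0.27889251708984375, 0.6406402587890625), (109.103271484375, 64.14047241210938), 0.09823708981275558)
plane [3.85935951e-03 4.96076205e-04 2.71273296e+01]
clip 1611 [ 61.41473548 -22.97539575  31.0121928 ] [120.09137451  22.90422489  43.95015078]
lip [6.37988306e+01 4.00932451e-02 4.10952685e+01]
```

View pics/wrist5.png

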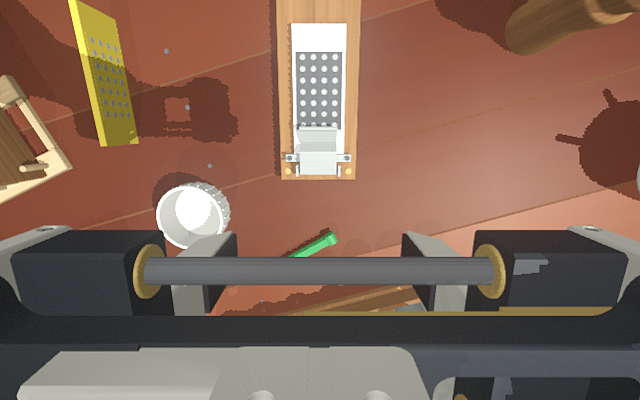

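The last view shows the plate home under the raised clip. Its rear end is at x = -54.8 mm (target -55), y = 0.6 mm, yaw 0.1°, tilt about 0.2°, and the lip is at about 40 mm. Nothing touches the gripper.

```bash
python3 -c "
from cell import *
print(job_done())"
```

```text
the job is handed in; nothing more can be done
None
```

The plate is on the holder, home under the clip and against the end stop. I handed the job in at about 18 s on the robot's clock; `job_done` gives no verdict.

- **How it went:** I took the plate from the middle rack slot and tilted it about 41° with its lower edge on the bed. Opening the fingers let it down flat. I then re-gripped it across its width and pushed it under the clip to the stop, released it and backed off.
- **Push force:** Going under the clip took about 22 N, more than the stated 5 to 12 N. The front edge was pressing into the bed, so I corrected the tool's pitch and raised it by about 1 mm, and the plate then slid in. At the stop the plate held still while the push rose to about 18 N.
- **Last checks (wrist camera):**

| Quantity | Measured | Target |
|---|---|---|
| Rear end, holder x | -54.8 mm | -55 mm |
| Offset from middle line | 0.6 mm | within 12 mm |
| Yaw | 0.1° | below 5.7° (0.10 rad) |
| Tilt | about 0.2° | below 3.4° (0.06 rad) |
| Clip lip height | about 40 mm | above 34.5 mm |

- **Limits of the checks:** The heights read about 1 mm high against nominal, as in all wrist views. I could not measure the clip's pressing force; it is inferred from the raised clip. The gripper was open and touching nothing. In the last view the ramekin, bag clip and mill looked undisturbed, but I did not measure the bystanders or look again at the rest of the rack.

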